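Wipe the seasoning box's lids shut

ROBOT

A 7-joint arm with a two-finger parallel gripper is mounted at the origin on a cart in front of the work surface, level with it; the furniture and walls round the work are solid. World frame = base frame: x ahead of the robot, y to its left, z up, the work surface at z = 0. Lengths are in m, angles in rad, forces in N, time in s.
With the tool pointing down it reaches from about 0.425 to 0.925 m from the base axis. Payload 6.8 kg.
Tool frame: the origin (TCP) lies at the very end of the fingers, on their centre line; the grasp point (between the pads) lies 19 mm behind it; y points along the fingers, x is the direction in which the jaws open and shut, and the axes are right-handed (so a half turn about y gives the same grasp; the last joint's range is limited). The gripper opens to 85 mm and grips with 20 to 120 N. Pads are 22 mm wide; open, the fingers measure 114 mm over their backs; the gripper's body (76 mm by 85 mm) begins 54 mm behind the grasp point. The pads swing forward as they close: fully open they stand 13 mm farther back than shut.
Start: joints at [1.211, 0.477, 0.022, 1.555, -0.011, 1.109, -0.083], TCP at [0.168, -0.654, 0.231] pointing down, gripper open.
Joint ranges: [-2.96, 2.96], [-0.34, 2.1], [-1.41, 1.46], [0.24, 2.44], [-1.37, 4.51], [0.17, 1.92], [-2.96, 2.96]. Speed limits (rad/s): [2.39, 2.39, 3.14, 3.14, 3.14, 3.14, 3.14].

INTERFACE

Orientations are given as a unit quaternion [w, x, y, z].
In Python, from station import monitor, vision, order gives the robot as it stands.
- The arm moves only by the tool send_rows, never from a script. Its argument "moves" is a list of rows, each a list of 7 numbers: the turn, a rotation vector about the tool's x, y, z in rad, then the shift along the tool's x, y, z in mm, then the opening, from 0 (shut) to 1 (fully open). In form: [[wx, wy, wz, dx, dy, dz, gripper], ...]. A call has 1 to 8 rows; each row shifts and turns the pose as measured when the row begins, along the tool's axes as they then stand; what a row does not reach is not made up. A row lasts 1/10 s, in which the tool goes at most 50 mm and 8.59 degrees, less where a joint would pass 70% of its speed; a pose out of reach is approached as far as the arm can. A call is refused whole if a number of a shift passes 50 or a number of a turn 0.15, either way. A call with a gripper value outside its range is refused whole. The fingers move at their own pace and stop on an object; "grip_force" is the grip in N (left out, the last holds). Time passes only in rows, so rows that do not move let the fingers close. It gives the time, the measured TCP pose, the force and the opening at its end, in the units of the state.
- monitor.get_obs(): the state, without advancing time (a new reading comes with each control period).
- vision.read_camera(name): name is "scene" or "top" or "wrist"; returns a dict with "img" (420x560x3 uint8, red, green, blue), "K" (3x3 intrinsics, pixels), "rvec" (rotation vector, rad) and "tvec" (3), from world to camera coordinates, as OpenCV has them. Camera axes: x right, y down, z forward; pixel columns grow to the right and rows downward; lengths in m; the calibration is good to about 2 mm. A picture is of the moment at which its call begins. There is no depth.
- order.hand_in(): hands the job in, once; it reports no verdict.
Trained networks look in the newest picture that a camera, given by its name, has taken for a name from the list of things; names that differ only in an ending like _2 or _b are one class to them, and where a whole thing is asked for, a point or a joint stands for the part that bears it (a point fixed in the world has none). Each returns a list of dicts, best first, with "score" (0 to 1); they miss things now and then, are a little off and sometimes report something else, mostly with a low value. They report only what shows in the picture. A call takes as long as a camera call.
- vision.cut_out(camera, thing): "region" (420x560 bool, what is visible of it) and "xy" ([column, row] in pixels, amid what is visible of it).
The state is a dict: "t": time; "q": joint angles; "joint_vel": joint speeds; "joint_torque": joint torques, N m; "eef_pos": TCP position; "tool_rot": TCP orientation; "contact_force": force on the tool from outside, world axes, zero at the start; "torque": the same for the moment, N m; "gripper_width": opening from 0.0 (shut) to 1.0 (fully open).
Only numpy, scipy, OpenCV 4.12 (cv2) and the standard library are available. Lean on these libraries where they do the work, as an engineer would, in place of code of your own. Each camera call takes 0.05 s, during which the arm holds its last target. There are 200 camera calls.

TASK

The four small lids of the steel seasoning box all stand open. With the fingers together, run the fingertips lightly along the top of the row in one pass, from the right-hand end to the left-hand end, so that each lid folds down flat shut in its turn; do not lift away until the last is shut. Grasp nothing, do not lift, press hard on or push the box along, and leave everything around it where it stands.

Things in the scene. Friction and masses are not known exactly. Their poses are not given: they have to be found in the camera images.
- seasoning_box: Steel seasoning box, 46 mm (its x) by 196 mm (its y), with four hinged lids in a row along y; stands loose on the worktop, 1.6 to 2.5 kg. Origin: centre of its underside, on the worktop; x points away from the robot, y along the row to the robot's left, z up; yaw -0.65 to 0.25 rad. Rim 56 mm above the origin, shut lids 61 mm, their lips 64 mm.
- lid_1 (a joint): Hinge of lid 1, at the right-hand end: a grey plate 40 x 43 x 4 mm with a thumb lip sloping up 3 mm along its free edge, hinged on its right-hand edge, at box y = -91 mm, z = 58 mm. 0 rad = flat shut, pointing left; 1.57 = upright, 43 mm tall; 1.85 = leaning back to the right. Starts at 1.15 to 1.75. Stays where it is left (friction 0.012 N m).
- lid_2 (a joint): Hinge of lid 2, second from the right: a grey plate 40 x 43 x 4 mm with a thumb lip sloping up 3 mm along its free edge, hinged on its right-hand edge, at box y = -44 mm, z = 58 mm. 0 rad = flat shut, pointing left; 1.57 = upright, 43 mm tall; 1.85 = leaning back to the right. Starts at 1.15 to 1.75. Stays where it is left (friction 0.012 N m).
- lid_3 (a joint): Hinge of lid 3, third from the right: a grey plate 40 x 43 x 4 mm with a thumb lip sloping up 3 mm along its free edge, hinged on its right-hand edge, at box y = 3 mm, z = 58 mm. 0 rad = flat shut, pointing left; 1.57 = upright, 43 mm tall; 1.85 = leaning back to the right. Starts at 1.15 to 1.75. Stays where it is left (friction 0.012 N m).
- lid_4 (a joint): Hinge of lid 4, at the left-hand end: a grey plate 40 x 43 x 4 mm with a thumb lip sloping up 3 mm along its free edge, hinged on its right-hand edge, at box y = 50 mm, z = 58 mm. 0 rad = flat shut, pointing left; 1.57 = upright, 43 mm tall; 1.85 = leaning back to the right. Starts at 1.15 to 1.75. Stays where it is left (friction 0.012 N m).
- salt_shaker: Salt shaker, upright, 44 mm across, 90 mm high, loose behind the box. Origin: centre of its underside. To be left where it stands.
- steel_cup: Open steel cup, 71 mm across, 74 mm high, loose behind the box, to the right. Origin: centre of its underside. To be left where it stands.
- sauce_bowl: Small black sauce bowl, 76 mm across, 30 mm high, loose beyond the right-hand end of the box. Origin: centre of its underside. To be left where it stands.
- teaspoon: Teaspoon, 132 mm long, 26 mm wide, 9 mm high, lying loose in front of the box. Origin: centre of its underside. To be left where it stands.

How it is judged:
By the outcome, as a careful person would: the job done as asked, in the order asked, and still so for the second after the job is handed in, with the robot touching nothing.
It also fails if it takes over 38 s, if anything falls off the work surface, if the arm or the gripper's body presses on something with over 40 N, if the wrist force passes 120 N, or if a joint passes its speed limit or range.

## Working session

There is one attempt and no reset: what is moved stays moved. The work goes in short steps, Python scripts to look and compute and a tool call to move; the robot and the scene stay as the last step left them, time stands still between calls to the robot, and variables do not carry over. Pictures are saved under pics/ and viewed, on a budget of 10 in all, crops included, one or two more only if the job needs it, and the job is handed in when it is done.

Besides the shell and the picture viewer there is one more tool, called after "Emit:" as name(argument=value, ...), one argument or row to a line, values as JSON. send_rows: Moves the arm, as the interface text tells. Its arguments: {"type":"object","properties":{"moves":{"type":"array","items":{"type":"array","items":{"type":"number"}}},"grip_force":{"type":"number"}},"required":["moves"]}

```bash
ls; mkdir -p pics; cat > h.py <<'E'
import numpy as np, cv2
from station import monitor, vision, order
def cam(n):
    c=vision.read_camera(n); R=cv2.Rodrigues(np.array(c["rvec"],float))[0]; return c,np.array(c["K"],float),R,np.array(c["tvec"],float).ravel()
def at_z(uv,z,K,R,t):
    d=R.T@np.linalg.inv(K)@np.array([uv[0],uv[1],1.]); o=-R.T@t; return o+d*(z-o[2])/d[2]
def proj(P,K,R,t):
    p=(R@np.atleast_2d(P).T).T+t; p=p@K.T; return p[:,:2]/p[:,2:]
E
python3 - <<'E'
from h import *
o=monitor.get_obs(); print({k:np.round(v,3).tolist() for k,v in o.items()})
for n in ("top","scene"):
    c,K,R,t=cam(n); cv2.imwrite(f"pics/{n}1.png",c["img"][:,:,::-1])
    print(n,"campos",(-R.T@t).round(3))
    for th in ("seasoning_box","lid_1","salt_shaker","steel_cup","sauce_bowl","teaspoon"):
        for d in vision.cut_out(n,th)[:5]:
            print(th,round(d["score"],2),np.round(d["xy"]),d["region"].sum(),at_z(d["xy"],{"seasoning_box":.06,"lid_1":.08}.get(th,.03),K,R,t).round(3))
E
```

```text
pics
{'t': 0.0, 'q': [1.211, 0.478, 0.022, 1.556, -0.012, 1.109, -0.083], 'joint_vel': [0.001, -0.001, -0.001, -0.001, 0.001, 0.001, 0.0], 'joint_torque': [0.001, -59.644, 1.608, -28.119, 0.012, 0.009, -0.0], 'eef_pos': [0.168, -0.653, 0.23], 'tool_rot': [0.559, -0.558, 0.434, -0.433], 'contact_force': [-0.866, 0.518, 1.062], 'torque': [-0.04, -0.015, 0.013], 'gripper_width': 0.998}
top campos [ 0.332 -0.307  0.932]
seasoning_box 0.92 [248. 208.] 3318 [ 0.503 -0.262  0.06 ]
lid_1 0.61 [299. 218.] 128 [ 0.48  -0.352  0.08 ]
lid_1 0.51 [269. 205.] 78 [ 0.505 -0.301  0.08 ]
lid_1 0.48 [219. 196.] 142 [ 0.522 -0.213  0.08 ]
salt_shaker 0.86 [275. 158.] 530 [ 0.606 -0.312  0.03 ]
steel_cup 0.73 [314. 171.] 1318 [ 0.58  -0.386  0.03 ]
sauce_bowl 0.92 [357. 224.] 1322 [ 0.476 -0.464  0.03 ]
teaspoon 0.81 [270. 252.] 363 [ 0.426 -0.3    0.03 ]
scene campos [0.106 0.177 0.625]
seasoning_box 0.85 [253. 222.] 5128 [ 0.496 -0.252  0.06 ]
seasoning_box 0.64 [247. 204.] 301 [ 0.533 -0.28   0.06 ]
seasoning_box 0.32 [230. 185.] 830 [ 0.59  -0.299  0.06 ]
lid_1 0.89 [227. 220.] 364 [ 0.519 -0.214  0.08 ]
lid_1 0.8 [251. 204.] 283 [ 0.514 -0.268  0.08 ]
lid_1 0.73 [293. 183.] 317 [ 0.49  -0.353  0.08 ]
lid_1 0.7 [277. 193.] 267 [ 0.496 -0.315  0.08 ]
salt_shaker 0.97 [234. 185.] 862 [ 0.61  -0.328  0.03 ]
salt_shaker 0.74 [252. 203.] 249 [ 0.551 -0.31   0.03 ]
steel_cup 0.74 [265. 173.] 1330 [ 0.586 -0.394  0.03 ]
sauce_bowl 0.59 [332. 178.] 830 [ 0.473 -0.457  0.03 ]
teaspoon 0.65 [305. 241.] 406 [ 0.419 -0.292  0.03 ]
```

```bash
python3 - <<'E'
import cv2
a=cv2.imread("pics/top1.png")[130:280,180:410]; b=cv2.imread("pics/scene1.png")[130:280,180:380]
a=cv2.resize(a,None,fx=3.4,fy=3.4,interpolation=cv2.INTER_CUBIC)[:,:780]
cv2.imwrite("pics/topc.png",a); cv2.imwrite("pics/scenec.png",cv2.resize(b,None,fx=4,fy=4,interpolation=cv2.INTER_CUBIC)[:600,:800])
E
```

```text
(no output)
```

View pics/topc.png

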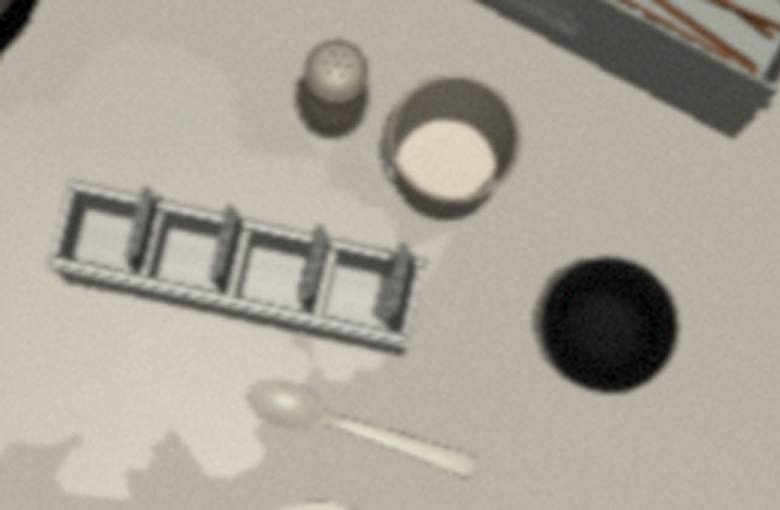

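View pics/scenec.png

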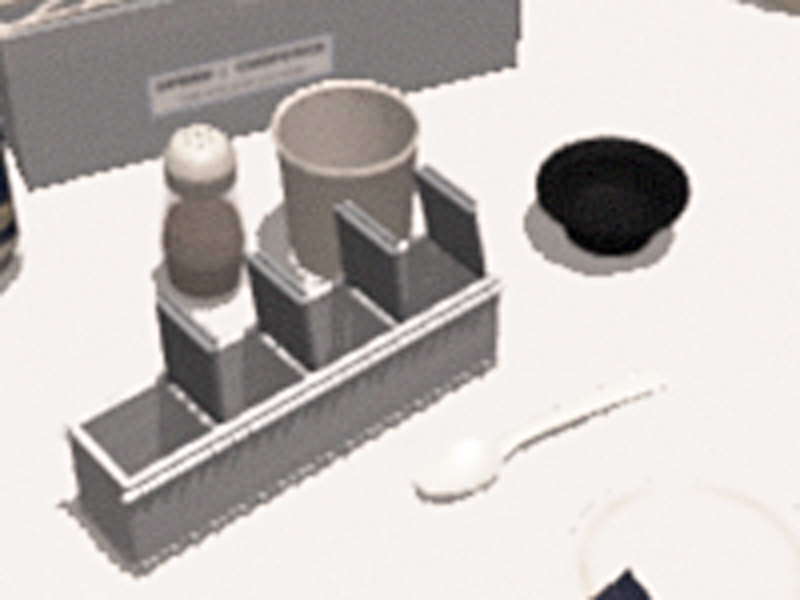

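```bash
python3 - <<'E'
from h import *
from scipy.optimize import least_squares
from scipy.spatial.transform import Rotation as Ro
def edge_fit(n,pts):
    c,K,R,t=cam(n); P=np.array([at_z(p,.056,K,R,t) for p in pts]); return K,R,t,P
Kt=edge_fit("top",[(180+x/3.4,130+y/3.4) for x,y in [(72,185),(55,265),(405,347),(422,262)]])
Ks=edge_fit("scene",[(180+x/4,130+y/4) for x,y in [(72,430),(128,494),(498,283)]])
L=np.array([(.023,.098,.056),(-.023,.098,.056),(-.023,-.098,.056),(.023,-.098,.056)])
def W(p,l): 
    c,s=np.cos(p[2]),np.sin(p[2]); return np.c_[p[0]+c*l[:,0]-s*l[:,1],p[1]+s*l[:,0]+c*l[:,1],l[:,2]]
for nm,sets in (("top",[Kt]),("scene",[Ks]),("both",[Kt,Ks])):
    f=lambda p:np.concatenate([(W(p,L[:len(P)])-P)[:,:2].ravel() for *_,P in sets])
    r=least_squares(f,[.5,-.26,-.2]); print(nm,r.x.round(4),(r.fun*1e3).round(1))
p=r.x; th=p[2]
o=monitor.get_obs(); q=o["tool_rot"]; T=Ro.from_quat([q[1],q[2],q[3],q[0]]).as_matrix(); print(T.round(3))
ux=np.array([np.cos(th),np.sin(th),0]); uy=np.array([-np.sin(th),np.cos(th),0])
b=np.array([p[0],p[1],0]); print("ux",ux.round(3),"uy",uy.round(3))
for y in (-.135,-.1,.11): print(y,(b+uy*y).round(4))
tx=T[:,0]; 
for nm,a in (("ux",ux),("uy",uy)): print(nm,np.degrees(np.arctan2(a[1],a[0])-np.arctan2(tx[1],tx[0])))
E
```

```text
top [ 0.505  -0.2659 -0.2386] [ 0.9  1.  -0.2  3.4  0.2 -1.9 -0.9 -2.6]
scene [ 0.5047 -0.2615 -0.2305] [ 2.   1.9 -0.8  0.8 -1.2 -2.7]
both [ 0.5048 -0.264  -0.235 ] [ 0.4  3.  -0.7  5.3  0.3 -0.2 -0.7 -0.7  2.5 -0.8 -0.3 -1.7 -1.5 -4.9]
[[ 0.249  0.     0.968]
 [-0.968 -0.     0.249]
 [ 0.    -1.     0.   ]]
ux [ 0.973 -0.233  0.   ] uy [0.233 0.973 0.   ]
-0.135 [ 0.4734 -0.3953  0.    ]
-0.1 [ 0.4815 -0.3613  0.    ]
0.11 [ 0.5304 -0.157   0.    ]
ux 62.11023135072102
uy 152.11023135072102
```

Emit:
send_rows(
  moves=[
    [0,0,0,-20,4,40,0],
    [0,0,0,-20,4,40,0],
    [0,0,0,-20,4,40,0],
    [0,0,0,-20,4,40,0],
    [0,0.12,0,-10,4,20,0],
    [0,0.12,0,-10,4,20,0],
    [0,0.12,0,-10,4,20,0],
    [0,0.12,0,-10,4,20,0],
  ],
  grip_force=20,
)

```text
t: 1.6
eef_pos: [0.3826, -0.4898, 0.1988]
tool_rot: [-0.432, 0.434, -0.558, 0.56]
contact_force: [0.4, -0.5, -0.0]
gripper_width: 0.005
```

```bash
cat > st.py <<'E'
from h import *
from scipy.spatial.transform import Rotation as Ro
p=np.array([.5048,-.264,-.235]); 
import os
if os.path.exists("box.npy"): p=np.load("box.npy")
th=p[2]; B=np.array([[np.cos(th),-np.sin(th),0],[np.sin(th),np.cos(th),0],[0,0,1]])
o=monitor.get_obs(); q=o["tool_rot"]; T=Ro.from_quat([q[1],q[2],q[3],q[0]]).as_matrix(); e=np.array(o["eef_pos"])
print("t",o["t"],"eef",e.round(4),"boxframe mm",((B.T@(e-[p[0],p[1],0]))*1e3).round(1),"F",np.round(o["contact_force"],1),"g",o["gripper_width"])
D=np.c_[-B[:,1],[0,0,-1],B[:,0]]; print("turn (tool)",Ro.from_matrix(T.T@D).as_rotvec().round(3))
def to(y,z,x=0): print((y,z),"tool mm",(T.T@(B@np.array([x,y,z])+[p[0],p[1],0]-e)*1e3).round(1))
E
python3 -c "
from st import *
to(-.135,.12)"
```

```text
t 1.6 eef [ 0.3826 -0.4898  0.1988] boxframe mm [ -66.3 -248.   198.8] F [ 0.4 -0.5 -0. ] g 0.004928195706378348
turn (tool) [-0.001 -0.019  0.004]
(-0.135, 0.12) tool mm [-114.6   78.3   64.1]
```

Emit:
send_rows(
  moves=[
    [0,-0.019,0,-28,12,16,0],
    [0,0,0,-28,12,16,0],
    [0,0,0,-28,12,16,0],
    [0,0,0,-28,12,16,0],
    [0,0,0,0,15,0,0],
    [0,0,0,0,15,0,0],
    [0,0,0,0,0,0,0],
  ],
)

```text
t: 2.3
eef_pos: [0.4798, -0.3911, 0.1178]
tool_rot: [-0.438, 0.439, -0.552, 0.557]
contact_force: [-0.7, 0.2, 0.4]
gripper_width: 0.002
```

```bash
python3 - <<'E'
from st import *
to(-.135,.064)
c,K,R,t=cam("wrist"); cv2.imwrite("pics/wrist1.png",c["img"][:,:,::-1])
L=[(sx*.023,sy*.098,.056) for sx in(1,-1) for sy in (1,-1)]+[(0,y,.06) for y in(-.091,-.044,.003,.05)]
print(proj(np.array([B@np.array(l)+[p[0],p[1],0] for l in L]),K,R,t).round(0).tolist())
E
```

```text
t 2.3 eef [ 0.4798 -0.3911  0.1178] boxframe mm [   5.3 -129.4  117.8] F [-0.7  0.2  0.4] g 0.0015781034763693914
turn (tool) [-0.005  0.003  0.005]
(-0.135, 0.064) tool mm [ 5.3 53.8 -5.6]
[[-113.0, 198.0], [226.0, 198.0], [-91.0, 271.0], [229.0, 271.0], [214.0, 238.0], [134.0, 238.0], [54.0, 238.0], [-27.0, 237.0]]
```

View pics/wrist1.png

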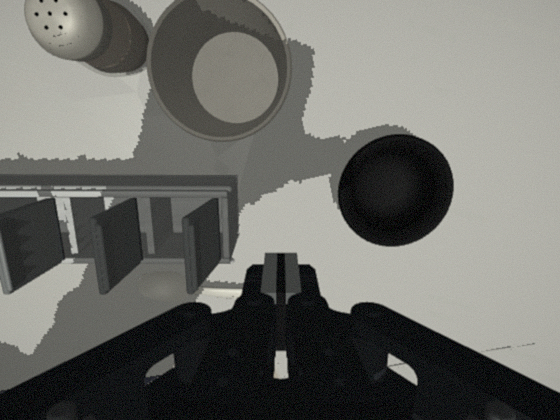

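Emit:
send_rows(
  moves=[
    [0,0,0,2,15,0,0],
    [0,0,0,2,15,0,0],
    [0,0,0,0,13,0,0],
    [0,0,0,0,7,0,0],
    [0,0,0,0,0,0,0],
  ],
)

```text
t: 2.85
eef_pos: [0.4767, -0.4011, 0.0657]
tool_rot: [-0.436, 0.437, -0.552, 0.56]
contact_force: [0.6, -0.0, 1.0]
gripper_width: -0.0
```

```bash
python3 - <<'E'
from st import *
to(-.1,.0645)
c,K,R,t=cam("wrist"); cv2.imwrite("pics/wrist2.png",c["img"][:,:,::-1])
print(proj(e,K,R,t))
c,K,R,t=cam("scene"); cv2.imwrite("pics/s2.png",cv2.resize(c["img"][120:270,180:380,::-1],None,fx=4,fy=4,interpolation=cv2.INTER_CUBIC))
E
```

```text
t 2.85 eef [ 0.4767 -0.4011  0.0657] boxframe mm [   4.6 -139.9   65.7] F [ 0.6 -0.   1. ] g -0.0002760233296239841
turn (tool) [-0.007 -0.005  0.008]
(-0.1, 0.0645) tool mm [-39.8   0.9  -4.8]
[[279.95904801 272.41180418]]
```

View pics/wrist2.png

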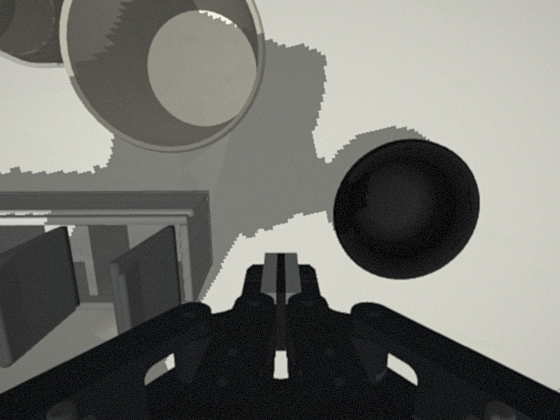

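View pics/s2.png

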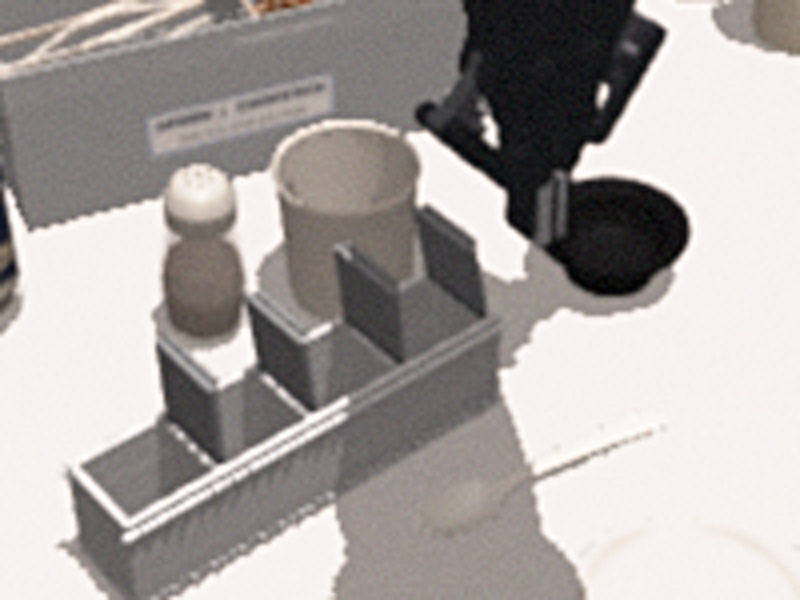

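```bash
python3 - <<'E'
from st import *
c,K,R,t=cam("wrist")
print("cam",(B.T@(-R.T@t-[p[0],p[1],0])*1e3).round())
for nm,l in dict(rimBR=(.023,-.098,.056),baseBR=(.023,-.098,0),rimFR=(-.023,-.098,.056),h1b=(.02,-.091,.058),h1f=(-.02,-.091,.058),h2b=(.02,-.044,.058)).items():
    print(nm,proj(B@np.array(l)+[p[0],p[1],0],K,R,t).round(0))
for uv,z in (((209,192),0),((190,212),.056)): print(uv,(B.T@(at_z(uv,z,K,R,t)-[p[0],p[1],0])*1e3).round(1))
for th in ("steel_cup","sauce_bowl"):
    for n in("top","wrist"):
        if n=="top": c,K,R,t=cam("top")
        else: c,K,R,t=cam("wrist")
        d=vision.cut_out(n,th)
        if d: 
            ys,xs=np.nonzero(d[0]["region"]); print(n,th,[(B.T@(at_z(uv,{"steel_cup":.074,"sauce_bowl":.03}[th],K,R,t)-[p[0],p[1],0])*1e3).round(0).tolist() for uv in (((xs.min()+xs.max())/2,(ys.min()+ys.max())/2),)])
E
```

```text
t 2.95 eef [ 0.4774 -0.4013  0.0669] boxframe mm [   5.3 -139.9   66.9] F [-0.3  0.6  0.5] g 0.002373600795384242
turn (tool) [-0.008 -0.004  0.009]
cam [  73. -139.  210.]
rimBR [[186. 226.]]
baseBR [[209. 197.]]
rimFR [[193. 317.]]
h1b [[169. 234.]]
h1f [[176. 314.]]
h2b [[ 63. 235.]]
(209, 192) [ 25.9 -98.4   0. ]
(190, 212) [  29.5 -100.4   56. ]
top steel_cup [[98.0, -76.0, 74.0]]
wrist steel_cup [[85.0, -99.0, 74.0]]
top sauce_bowl [[9.0, -227.0, 30.0]]
wrist sauce_bowl [[23.0, -204.0, 30.0]]
```

Emit:
send_rows(
  moves=[
    [0.008,0,-0.008,-8,1,0,0],
    [0,0,0,-8,0,0,0],
    [0,0,0,-8,0,0,0],
    [0,0,0,-8,0,0,0],
  ],
)

```text
t: 3.8
eef_pos: [0.4858, -0.3683, 0.0662]
tool_rot: [-0.435, 0.438, -0.547, 0.565]
contact_force: [-0.4, -0.3, -0.3]
gripper_width: 0.0
```

```bash
cat > s.py <<'E'
from st import *
import sys
E=[];F=[]
for i in range(3):
    vision.read_camera("top"); o=monitor.get_obs(); E.append(o["eef_pos"]); F.append(o["contact_force"])
e=np.mean(E,0); print("avg box mm",(B.T@(e-[p[0],p[1],0])*1e3).round(1),"zs",np.round(np.array(E)[:,2]*1e3,1),"Fbox",(B.T@np.mean(F,0)).round(1))
to(-.03,.064,.004)
E
python3 s.py
```

```text
t 3.8 eef [ 0.4858 -0.3683  0.0662] boxframe mm [   5.8 -105.9   66.2] F [-0.4 -0.3 -0.3] g 0.0003236656446907297
turn (tool) [-0.019 -0.005  0.018]
avg box mm [   6.  -104.8   66.1] zs [66.  66.1 66.2] Fbox [-0.   0.3  0.3]
(-0.03, 0.064) tool mm [-75.9   0.7  -2.2]
```

Emit:
send_rows(
  moves=[
    [-0.018,-0.005,0.018,-5,1,-1,0],
    [0,0,0,-6,1,-1,0],
    [0,0,0,-6,0,0,0],
    [0,0,0,-6,0,0,0],
    [0,0,0,-6,0,0,0],
    [0,0,0,-6,0,0,0],
  ],
)

```text
t: 4.55
eef_pos: [0.4921, -0.3342, 0.0642]
tool_rot: [-0.437, 0.438, -0.556, 0.556]
contact_force: [0.3, -0.6, 1.0]
gripper_width: -0.002
```

```bash
python3 s.py; python3 - <<'E'
from h import *
c,K,R,t=cam("scene"); cv2.imwrite("pics/s3.png",cv2.resize(c["img"][120:270,180:380,::-1],None,fx=4,fy=4,interpolation=cv2.INTER_CUBIC))
E
```

```text
t 4.55 eef [ 0.4921 -0.3342  0.0642] boxframe mm [  4.  -71.2  64.2] F [ 0.3 -0.6  1. ] g -0.002029236220384049
turn (tool) [ 0.    -0.002  0.001]
avg box mm [  4.1 -70.3  64.2] zs [64.1 64.2 64.2] Fbox [-0.5  0.6  0.4]
(-0.03, 0.064) tool mm [-41.2   0.2  -0. ]
```

View pics/s3.png

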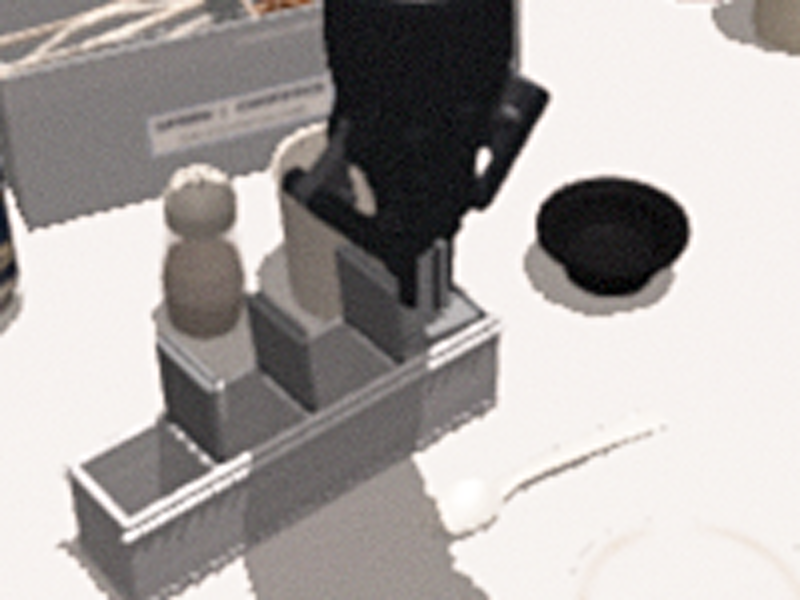

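Emit:
send_rows(
  moves=[
    [0,0,0,-6,0.5,0,0],
    [0,0,0,-6,0,0,0],
    [0,0,0,-6,0,0,0],
    [0,0,0,-6,0,0,0],
    [0,0,0,-6,0,0,0],
    [0,0,0,-6,0,0,0],
  ],
)

```text
t: 5.35
eef_pos: [0.5004, -0.2991, 0.0638]
tool_rot: [-0.436, 0.437, -0.555, 0.557]
contact_force: [-0.4, -0.8, -0.3]
gripper_width: -0.001
```

```bash
python3 s.py
```

```text
t 5.35 eef [ 0.5004 -0.2991  0.0638] boxframe mm [  3.9 -35.2  63.8] F [-0.4 -0.8 -0.3] g -0.001418317956305816
turn (tool) [-0.    -0.004  0.002]
avg box mm [  4.  -34.2  63.7] zs [63.7 63.7 63.7] Fbox [0.2 0.4 0.7]
(-0.03, 0.064) tool mm [-5.2 -0.2  0.1]
```

```bash
python3 - <<'E'
from h import *
a=cam("wrist")[0]["img"][150:330,60:460,::-1]; b=cam("scene")[0]["img"][150:260,180:380,::-1]
z=lambda i,f:cv2.resize(i,None,fx=f,fy=f,interpolation=cv2.INTER_CUBIC)
b=z(b,2.7); a=z(a,1.6); w=max(a.shape[1],b.shape[1]); pad=lambda i:cv2.copyMakeBorder(i,0,0,0,w-i.shape[1],0)
cv2.imwrite("pics/m4.png",np.vstack([pad(a),pad(b)]))
E
```

```text
(no output)
```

View pics/m4.png

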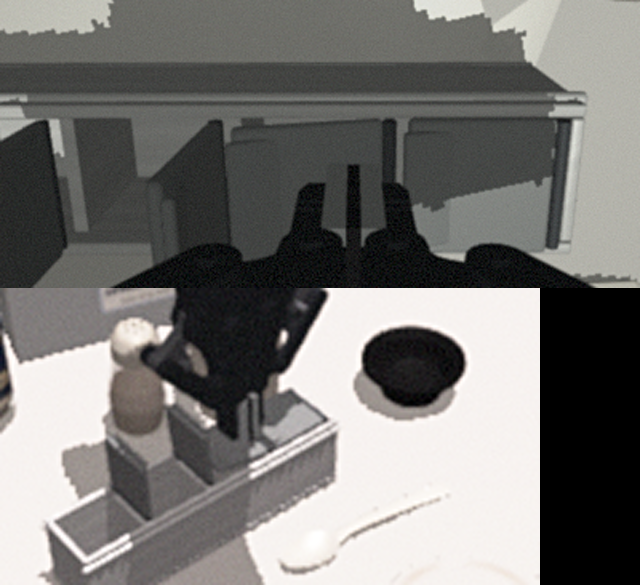

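Emit:
send_rows(
  moves=[
    [0,0,0,-6,0.2,0,0],
    [0,0,0,-6,0,0,0],
    [0,0,0,-6,0,0,0],
    [0,0,0,-6,0,0,0],
    [0,0,0,-6,0,0,0],
    [0,0,0,-6,0,0,0],
    [0,0,0,-6,0,0,0],
    [0,0,0,-6,0,0,0],
  ],
)

```text
t: 6.4
eef_pos: [0.512, -0.2515, 0.0636]
tool_rot: [-0.435, 0.437, -0.556, 0.558]
contact_force: [0.2, -1.3, -0.1]
gripper_width: 0.001
```

```bash
python3 s.py
```

```text
t 6.4 eef [ 0.512  -0.2515  0.0636] boxframe mm [ 4.1 13.9 63.6] F [ 0.2 -1.3 -0.1] g 0.0014118964672958552
turn (tool) [-0.001 -0.007  0.004]
avg box mm [ 4.2 14.8 63.5] zs [63.5 63.5 63.5] Fbox [-0.1 -0.1  0.1]
(-0.03, 0.064) tool mm [43.9 -0.2  0.2]
```

Emit:
send_rows(
  moves=[
    [0,-0.006,0.004,-6,0,0,0],
    [0,0,0,-6,0,0,0],
    [0,0,0,-6,0,0,0],
    [0,0,0,-6,0,0,0],
    [0,0,0,-6,0,0,0],
    [0,0,0,-6,0,0,0],
    [0,0,0,-6,0,0,0],
    [0,0,0,-6,0,0,0],
  ],
)

```text
t: 7.35
eef_pos: [0.5237, -0.2024, 0.0635]
tool_rot: [-0.437, 0.437, -0.555, 0.556]
contact_force: [-0.1, -0.1, 0.2]
gripper_width: -0.0
```

```bash
python3 s.py
```

```text
t 7.35 eef [ 0.5237 -0.2024  0.0635] boxframe mm [ 4.  64.3 63.5] F [-0.1 -0.1  0.2] g -0.0001667646621760624
turn (tool) [-0.001 -0.002  0.001]
avg box mm [ 4.1 65.2 63.5] zs [63.5 63.5 63.5] Fbox [-0.   0.5  0. ]
(-0.03, 0.064) tool mm [94.3 -0.4  0.1]
```

Emit:
send_rows(
  moves=[
    [0,0,0,-6,0,0,0],
    [0,0,0,-6,0,0,0],
    [0,0,0,-6,0,0,0],
    [0,0,0,-6,0,0,0],
    [0,0,0,-6,0,0,0],
    [0,0,0,-4,0,0,0],
    [0,0,0,0,0,0,0],
  ],
)

```text
t: 8.2
eef_pos: [0.5324, -0.1664, 0.0635]
tool_rot: [-0.438, 0.438, -0.555, 0.556]
contact_force: [0.3, -0.6, 0.3]
gripper_width: 0.002
```

```bash
python3 s.py;  python3 - <<'E'
from h import *
a=cam("wrist")[0]["img"][150:330,60:560,::-1]; b=cam("scene")[0]["img"][150:260,180:380,::-1]
z=lambda i,f:cv2.resize(i,None,fx=f,fy=f,interpolation=cv2.INTER_CUBIC)
b=z(b,2.7); a=z(a,1.6); w=max(a.shape[1],b.shape[1]); pad=lambda i:cv2.copyMakeBorder(i,0,0,0,w-i.shape[1],0)
cv2.imwrite("pics/m5.png",np.vstack([pad(a),pad(b)]))
E
```

```text
t 8.2 eef [ 0.5324 -0.1664  0.0635] boxframe mm [  4.1 101.4  63.5] F [ 0.3 -0.6  0.3] g 0.0019495534197190763
turn (tool) [-0.001 -0.001  0.   ]
avg box mm [  4.1 100.5  63.5] zs [63.5 63.5 63.5] Fbox [-0.3  0.1  0.7]
(-0.03, 0.064) tool mm [131.4  -0.5   0. ]
```

View pics/m5.png

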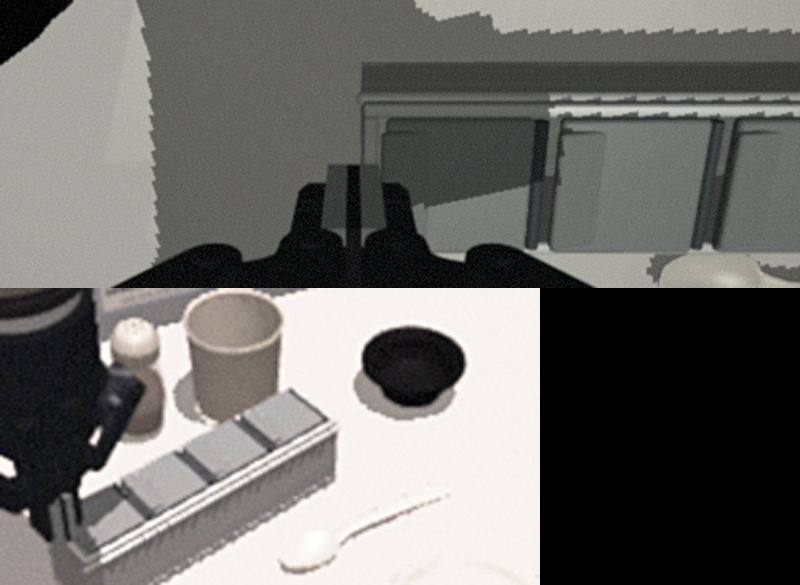

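Emit:
send_rows(
  moves=[
    [0,0,0,-10,0,0,0],
    [0,0,0,-15,0,0,0],
    [0,0,0,-10,-20,0,0],
    [0,0,0,0,-40,0,0],
    [0,0,0,0,-40,0,0],
    [0,0,0,-30,-20,-20,0],
    [0,0,0,-30,0,-20,0],
    [0,0,0,0,0,0,0],
  ],
)

```text
t: 9.25
eef_pos: [0.5164, -0.054, 0.1877]
tool_rot: [0.438, -0.437, 0.556, -0.555]
contact_force: [0.4, 0.1, -0.1]
gripper_width: 0.001
```

```bash
python3 - <<'E'
from h import *
c,K,R,t=cam("top"); 
for n in ("top","scene"):
    c,K,R,t=cam(n)
    for th in ("seasoning_box","lid_1","salt_shaker","steel_cup","sauce_bowl","teaspoon"):
        for d in vision.cut_out(n,th)[:4]:
            print(n,th,round(d["score"],2),np.round(d["xy"]),d["region"].sum())
z=lambda i,f:cv2.resize(i,None,fx=f,fy=f,interpolation=cv2.INTER_CUBIC)
a=cam("top")[0]["img"][175:245,185:325,::-1]; b=cam("scene")[0]["img"][190:270,190:320,::-1]
b=z(b,4.4); a=z(a,3.4); w=max(a.shape[1],b.shape[1]); pad=lambda i:cv2.copyMakeBorder(i,0,0,0,w-i.shape[1],0)
cv2.imwrite("pics/m6.png",np.vstack([pad(a),pad(b)]))
E
```

```text
top seasoning_box 0.93 [249. 209.] 3175
top lid_1 0.91 [261. 204.] 509
top lid_1 0.87 [210. 195.] 506
top lid_1 0.74 [286. 215.] 514
top lid_1 0.71 [236. 201.] 536
top salt_shaker 0.97 [274. 158.] 496
top steel_cup 0.68 [313. 172.] 1289
top sauce_bowl 0.61 [358. 224.] 1354
top teaspoon 0.74 [275. 255.] 489
scene seasoning_box 0.91 [250. 229.] 4582
scene lid_1 0.96 [266. 208.] 403
scene lid_1 0.74 [242. 220.] 435
scene lid_1 0.64 [218. 237.] 499
scene lid_1 0.63 [287. 196.] 379
scene salt_shaker 0.84 [229. 184.] 879
scene steel_cup 0.94 [269. 172.] 1490
scene sauce_bowl 0.58 [332. 179.] 895
scene teaspoon 0.57 [301. 241.] 327
```

View pics/m6.png

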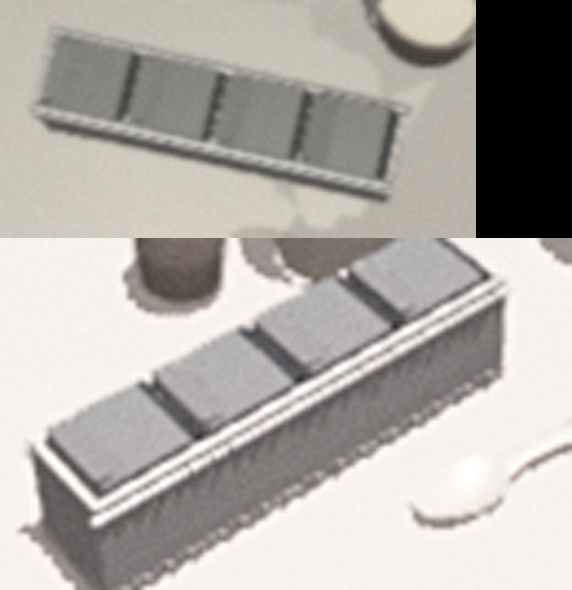

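```bash
python3 -c "
from h import *
print(order.hand_in())"
```

```text
the job is handed in; nothing more can be done
None
```

All four lids of the seasoning box are shut. I closed the fingers and ran the tips along the row in one pass from right to left, at about 64 mm height. I lifted away only after lid 4 was down. The job took about 9.5 s of robot time, and the contact force stayed around 1 N in every reading.

- **Lids:** the final top and scene pictures show all four lids lying flat, and the arm was clear of everything at hand-in. The fingertip readings along most of the pass were 63.5 to 63.8 mm, below the 64 mm height of the shut lips. I could not measure the lid angles directly.
- **Box:** its right front corner is within about one pixel of where it was before the pass.
- **Other things:** the shaker, cup and bowl are within about 1 px of where they started in the top view, and up to about 5 px in the scene view. The teaspoon's centre moved 4 to 6 px, mostly because its detected outline changed size. The arm never went near the teaspoon.
- **Checks that disagreed:** the wrist camera put the box 3 to 6 mm farther from the robot than the other two cameras did. I shifted the pass about 4 mm that way, so the tips still ran within the width of the lids. I also sent one small tilt correction, under 0.01 rad, with the wrong sign, and fixed it before touching lid 1.

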